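# Advance the model aeroplane three clicks on its animation rig and hold it for the exposure

## Task

We are shooting the flying model aeroplane frame by frame. First pick up the ink bottle that was left in its path and stand it upright on the round cork coaster without dropping it, and let go of it; then take the black knob of the indexing rig by its grip and turn it clockwise, seen from above, from the zero stop to the third click, never past the third stop, moving the aeroplane by the knob only. Finish while still gripping the knob at the third stop, so that it cannot stir during the exposure; let nothing touch the aeroplane or its arm, and leave the mug, the brush pot and the tape roll alone.

Things in the scene. Friction and masses are not known exactly. Their poses are not given: they have to be found in the camera images.
- knob_grip (a point): Black knob of the indexing rig: point on its vertical axis at grip height, 100 mm above the desk. A bar grip 14 mm wide, 44 long, 34 high (top at 110 mm) on a round skirt of 46 mm diameter, its top at 76 mm. Pinch the bar from above across its width. The point turns with the knob: x lies along the bar and points towards the boom and aeroplane, z up. Turning takes up to about 0.4 N m.
- index (a joint): Angle of knob, star wheel, boom and aeroplane, rad: 0 at the zero stop, where it starts against an end stop; grows clockwise seen from above. A sprung roller drops in with a click every 24 degrees (0.419 rad), so the third click is 1.257 rad. Torque against the turn is greatest on leaving a stop, vanishes half-way and then pulls on into the next stop; let go, it settles there.
- plane (a point): Centre of the fuselage of the red model aeroplane on the boom, 82 mm above the desk, 170 mm from the knob axis along the knob's x. Wings 130 mm across, along the boom; 125 mm long, nose pointing clockwise; fin top at 108 mm. Boom: 10 mm steel rod 58 mm above the desk, with a brass counterweight on the other side reaching 78 mm from the axis. Not to be touched.
- bottle_mid (a point): Dark blue ink bottle with pale label and black cap: its centre, half-way up (60 mm above its foot). Loose, 36 mm diameter, straight-sided up to 85 mm, 120 mm high, about 140 g. It stands on the desk in the aeroplane's path, 145 to 195 mm from the knob axis and over 40 mm ahead of the aeroplane's nose.
- bottle: The same ink bottle: origin at the centre of its foot, z up its centre line.
- coaster_top (a point): Centre of the top of the round cork coaster, 90 mm diameter, 4 mm thick, fixed to the desk; the ink bottle belongs here.
- knob: The knob as a solid (skirt and bar); origin on the axis 67 mm above the desk. Below it: hub, steel star wheel of 108 mm diameter (top at 44 mm), and a grey base of 120 mm diameter screwed to the desk with a 50 mm high block that holds the sprung roller.
- boom: The boom with aeroplane and counterweight as a solid; origin on the knob axis at desk height.
- mug: Blue mug, 80 mm diameter, 92 mm high, with a handle; loose, to be left alone. Origin at the centre of its foot.
- brush_pot: White pot of brushes, 72 mm diameter, pot 95 mm high, brushes to 175 mm; loose, to be left alone. Origin at the centre of its foot.
- tape_mid (a point): Roll of tape lying flat, 90 mm diameter, 24 mm high; loose, to be left alone. Centre of the roll, 12 mm up.
There are look-alikes about, which are no part of the job. Of the things shaped like the part that bears coaster_top, the cork one is meant.

How it is judged:
By the outcome, as a careful person would: the job done as asked, in the order asked, and still so for the second after the job is handed in, while the arm keeps its last pose, push and grip.
It also fails if it takes over 64 s, if anything falls off the work surface, if the arm or the gripper's body presses on something with over 40 N, if the wrist force passes 120 N, or if a joint passes its speed limit or range.

## Robot

A 6-joint arm with a two-finger parallel gripper is mounted at the origin on the work surface. World frame = base frame: x ahead of the robot, y to its left, z up, the work surface at z = 0. Lengths are in m, angles in degrees, forces in N, time in s.
With the tool pointing down it reaches from about 0.4 to 0.825 m from the base axis. Payload 7 kg.
Tool frame: the origin (TCP) lies midway between the tips of the shut fingers; the grasp point (between the pads) lies 19 mm behind it; z points along the fingers, y is the line along which they close (so a half turn about z gives the same grasp; the last joint's range is limited). The gripper opens to 88 mm and grips with 3 to 60 N. Pads are 19 mm wide; open, the fingers measure 130 mm over their backs; the gripper's body (78 mm by 193 mm) begins 47 mm behind the grasp point.
Start: joints at [-60.098, 20.546, 0.682, 0, -70.136, -16.507], TCP at [0.156, -0.657, 0.227] pointing down, gripper open.
Joint ranges: [-176.03, 176.03], [-82.01, 121.73], [-58.28, 71.71], [-173.87, 95.51], [-174.79, -0.11], [-173.66, 173.66]. Speed limits (degrees/s): [136.94, 136.94, 172.46, 180, 180, 180].

## Interface

Orientations are given as [roll, pitch, yaw] about the fixed x, y, z axes, in that order (R = Rz(yaw) Ry(pitch) Rx(roll)).
In Python, from bench import robot gives the robot as it stands. The module is installed in compiled form; this text tells all that it offers.
- The arm moves only by the shell command python3 -m crank 'ROWS' [FORCE]. ROWS is text: rows parted by semicolons, each of 5 numbers parted by spaces: the gripper's target within -1 to 1 (fully open at 1, half-way at 0, shut at -1), then the shift along the tool's x, y, z as a fraction of full scale, then the turn about the tool's z as a fraction of full scale. A call has 1 to 20 rows; each row shifts and turns the commanded pose from where the row before left it, along the tool's axes as they then stand; what a row does not reach is not made up. Full scale, the value 1, is 4 cm for a shift and 0.08 rad for a turn. A row lasts 1/10 s, in which the tool goes at most 50 mm and 8.59 degrees, less where a joint would pass 70% of its speed; a pose out of reach is approached as far as the arm can. A call with a number of a shift or a turn outside -1 to 1 is refused whole. A call with a gripper value outside its range is refused whole. The fingers move at their own pace and stop on an object; FORCE is the grip in N (left out, the last holds). Time passes only in rows, so rows that do not move let the fingers close. It gives the time, the measured TCP pose, the force, the opening and the grip force at its end, in the units of the state.
- robot.state(): the state, without advancing time (a new reading comes with each control period).
- robot.read_camera(name): name is "scene" or "side" or "wrist"; returns the picture (480x640x3 uint8, red, green, blue); there is no depth.
- robot.camera_params(name): a dict with "fx", "fy", "cx", "cy" (pixels), "dist_coeffs" ([k1, k2, p1, p2, k3] as OpenCV has them; the pictures are not rectified), "extrinsics" (4x4, takes a point from world to camera coordinates); the wrist camera has in their place "hand_eye" (4x4, takes a point from camera to tool coordinates, whose origin is the TCP and whose axes are the flange's). Camera axes: x right, y up, looking along -z (the intrinsics and any distortion apply to the point x, -y, -z); pixel columns grow to the right and rows downward; lengths in m; the calibration is good to about 2 mm. A picture is of the moment at which its call begins: read the wrist's pose just before it. camera_params takes no time and is no camera call.
- robot.close_job(): hands the job in; it is judged then, once.
The state is a dict: "time": time; "q": joint angles; "qd": joint speeds; "joint_efforts": joint torques, N m; "position": TCP position; "eef_rot": TCP orientation; "force": force on the tool from outside, world axes, zero at the start; "ft_torque": the same for the moment, N m; "gripper_width": opening from 0.0 (shut) to 1.0 (fully open); "gripper_force": force on a finger pad.
Only numpy, scipy, OpenCV 4.12 (cv2) and the standard library are available. Lean on these libraries where they do the work, as an engineer would, in place of code of your own. Each camera call takes 0.05 s, during which the arm holds its last target. There are 200 camera calls.

## Working session

There is one attempt and no reset: what is moved stays moved. The work goes in short steps, Python scripts to look and compute and a shell command to move; the robot and the scene stay as the last step left them, time stands still between calls to the robot, and variables do not carry over. Pictures are saved under pics/ and viewed, at most 10 in all, crops included, and the job is handed in when it is done.

```bash
mkdir -p pics; cat > h.py <<'E'
import numpy as np, cv2
from bench import robot
from scipy.spatial.transform import Rotation as Ro
def snap(n,f):
    im=robot.read_camera(n); cv2.imwrite(f'pics/{f}.png',cv2.cvtColor(im,cv2.COLOR_RGB2BGR)); return im
def T_wc():
    s=robot.state(); p=robot.camera_params('wrist'); T=np.eye(4)
    T[:3,:3]=Ro.from_euler('xyz',s['eef_rot'],degrees=True).as_matrix(); T[:3,3]=s['position']
    return T@np.array(p['hand_eye'])
def ray(n,px,T=None):
    p=robot.camera_params(n)
    K=np.array([[p['fx'],0,p['cx']],[0,p['fy'],p['cy']],[0,0,1]])
    u=cv2.undistortPoints(np.array(px,float).reshape(-1,1,2),K,np.array(p['dist_coeffs'],float)).reshape(-1,2)
    if T is None: T=np.linalg.inv(np.array(p['extrinsics']))
    d=np.c_[u[:,0],-u[:,1],-np.ones(len(u))]@T[:3,:3].T
    return T[:3,3],d
def onplane(n,px,z,T=None):
    o,d=ray(n,px,T); return o+d*((z-o[2])/d[:,2])[:,None]
def tri(r1,r2):
    (o1,d1),(o2,d2)=r1,r2; out=[]
    for a,b in zip(d1,d2):
        t=np.linalg.lstsq(np.c_[a,-b],o2-o1,rcond=None)[0]
        p,q=o1+a*t[0],o2+b*t[1]; out.append(np.r_[(p+q)/2,np.linalg.norm(p-q)])
    return np.array(out)
E
python3 - <<'E'
from h import *
for n in ('scene','side'):
    snap(n,n+'0'); p=robot.camera_params(n); print(n,np.linalg.inv(np.array(p['extrinsics'])).round(3).tolist(),p['fx'])
print(robot.camera_params('wrist')); print(robot.state())
E
```

```text
scene [[-0.38, -0.616, 0.691, 1.233], [0.925, -0.254, 0.282, 0.255], [0.002, 0.746, 0.666, 0.813], [0.0, 0.0, 0.0, 1.0]] 490.39666085592836
side [[-0.805, 0.413, -0.425, -0.083], [-0.593, -0.585, 0.553, 0.711], [-0.02, 0.697, 0.716, 1.039], [0.0, 0.0, 0.0, 1.0]] 537.2882962157714
{'fx': 335.7589733315752, 'fy': 335.7589733315752, 'cx': 319.56083511575736, 'cy': 244.5755980379572, 'dist_coeffs': array([0.00239175, 0.        , 0.        , 0.        , 0.        ]), 'hand_eye': array([[-2.22858819e-04,  9.67502894e-01,  2.52859845e-01,
         6.69597818e-02],
       [ 9.99999895e-01,  3.17030511e-04, -3.31682326e-04,
        -7.08519085e-04],
       [-4.01067896e-04,  2.52859744e-01, -9.67502862e-01,
        -1.59381235e-01],
       [ 0.00000000e+00,  0.00000000e+00,  0.00000000e+00,
         1.00000000e+00]])}
{'time': 0.1, 'q': array([-6.00971164e+01,  2.05863741e+01,  6.38207154e-01, -1.66882184e-02,
       -7.01343489e+01, -1.65073884e+01]), 'qd': array([ 0.06099935, -0.08408867,  0.25378125,  0.04248366,  0.02544945,
       -0.02211465]), 'joint_efforts': array([-2.02228017e-03, -5.84162629e+01,  2.93756121e+01,  7.01556757e+00,
        1.02402279e-02, -8.35417563e-05]), 'position': array([ 0.15625158, -0.6562205 ,  0.22572427]), 'eef_rot': array([ 1.79916427e+02, -8.40579181e-03, -1.66610181e+02]), 'force': array([ 0.45191254, -1.33199458,  0.18473073]), 'ft_torque': array([-0.01914777,  0.02852855, -0.00460712]), 'gripper_force': 0.0, 'gripper_width': 0.9963728699142924}
```

View pics/scene0.png

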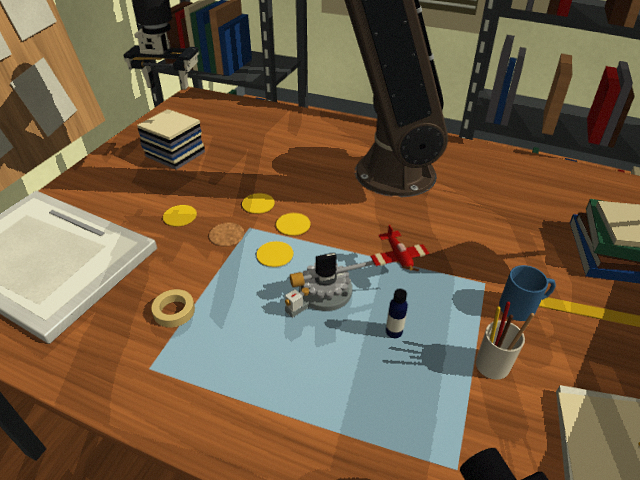

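View pics/side0.png

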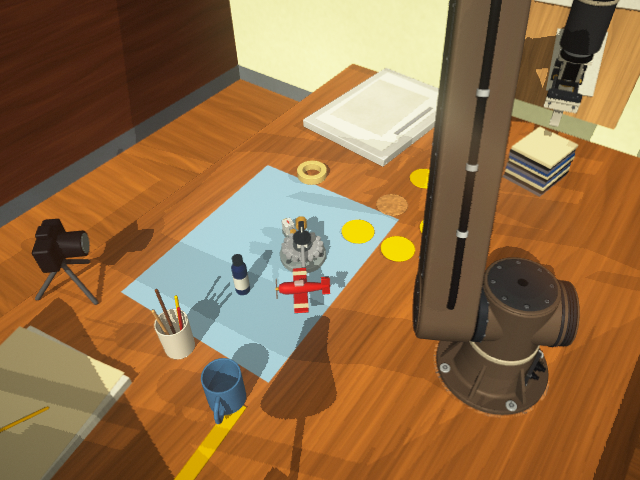

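The scene view shows the bottle at about (398,313), the black knob at (326,265), the aeroplane at (400,250), the cork coaster at (227,234), and yellow look-alike discs around the coaster. In the side view the bottle is at (240,275), the knob at (302,238) and the coaster at (392,205).

```bash
python3 - <<'E'
from h import *
I={n:cv2.imread(f'pics/{n}0.png') for n in('scene','side')}
def comp(m,seed):
    k,l,st,c=cv2.connectedComponentsWithStats(m.astype(np.uint8)); ys,xs=np.nonzero(l); 
    j=np.argmin((xs-seed[0])**2+(ys-seed[1])**2); i=l[ys[j],xs[j]]; return (l==i),st[i],c[i]
hsv={n:cv2.cvtColor(I[n],cv2.COLOR_BGR2HSV) for n in I}
print(hsv['scene'][234,215:240:8],hsv['side'][205,380:404:8],hsv['scene'][234,190:206:8])
seeds={'scene':dict(b=(398,300),k=(326,262),c=(227,234)),'side':dict(b=(239,265),k=(302,238),c=(392,205))}
C={}
for n in I:
    H=hsv[n].astype(int)
    dark=(H[...,2]<75)
    for k in 'bk':
        x,y=seeds[n][k]; w=np.zeros(dark.shape,bool); w[y-45:y+50,x-22:x+22]=1
        m,st,c=comp(dark&w,seeds[n][k]); print(n,k,st,c)
        ys,xs=np.nonzero(m); print('  top row',ys.min(),xs[ys==ys.min()].mean(),'bottom',ys.max(),xs[ys==ys.max()].mean(), cv2.minAreaRect(np.c_[xs,ys].astype(np.float32)))
    x,y=seeds[n]['c']; w=np.zeros(dark.shape,np.uint8); w[y-22:y+22,x-28:x+28]=1
    ref=H[y-3:y+4,x-6:x+7].reshape(-1,3).mean(0); print('ref',ref)
    m,st,c=comp((np.abs(H[...,1]-ref[1])<28)&(H[...,2]>ref[2]-35)&(w>0),(x,y))
    m=cv2.morphologyEx(m.astype(np.uint8),cv2.MORPH_OPEN,np.ones((3,3)))
    cs=max(cv2.findContours(m,0,1)[0],key=cv2.contourArea); e=cv2.fitEllipse(cv2.convexHull(cs)); print(n,'coaster',st,c,e); C[n]=e[0]
    z=.004; print(onplane(n,[C[n]],z))
print('coaster tri',tri(ray('scene',[C['scene']]),ray('side',[C['side']])))
v=np.vstack([np.hstack([cv2.resize(I[n][y-40:y+40,x-40:x+40],(300,300),interpolation=0) for (x,y) in seeds[n].values()][:2]) for n in I])
cv2.imwrite('pics/crops1.png',v)
E
```

```text
[[ 15 157 159]
 [ 15 158 170]
 [ 15 159 151]
 [ 15 154 190]] [[ 16 163 188]
 [ 15 166 197]
 [ 15 169 195]] [[ 13 191 128]
 [ 13 182 123]]
scene b [388 289  19  31 442] [397.95475113 304.85746606]
  top row 289 399.5 bottom 319 397.5 ((397.8536376953125, 303.81707763671875), (17.55861473083496, 30.36867332458496), 6.34019136428833)
scene k [311 254  26  32 553] [325.06329114 268.78300181]
  top row 254 325.0 bottom 285 325.0 ((323.9554138183594, 269.445556640625), (24.07990074157715, 30.94565773010254), 5.710593223571777)
ref [ 14.67032967 157.08791209 162.0989011 ]
scene coaster [ 199  212   56   34 1150] [225.25913043 227.40434783] ((226.53810119628906, 233.19906616210938), (24.295974731445312, 35.2308349609375), 80.91272735595703)
[[ 0.44076838 -0.32201081  0.004     ]]
side b [232 254  15  24 159] [239.40251572 263.64779874]
  top row 254 236.5 bottom 277 243.0 ((239.5360870361328, 265.7062072753906), (24.266773223876953, 10.559599876403809), 66.03751373291016)
side k [293 221  18  24 243] [301.69135802 235.80658436]
  top row 221 301.5 bottom 244 303.8333333333333 ((301.5, 232.5), (23.0, 17.0), 90.0)
ref [ 15.74725275 166.16483516 204.34065934]
side coaster [ 364  183   51   44 1176] [387.6037415  199.13095238] ((384.3112487792969, 197.49957275390625), (35.27884292602539, 51.4705810546875), 120.4100112915039)
[[ 0.47677501 -0.33469461  0.004     ]]
coaster tri [[ 0.46308928 -0.30705185  0.02848713  0.00413518]]
```

View pics/crops1.png

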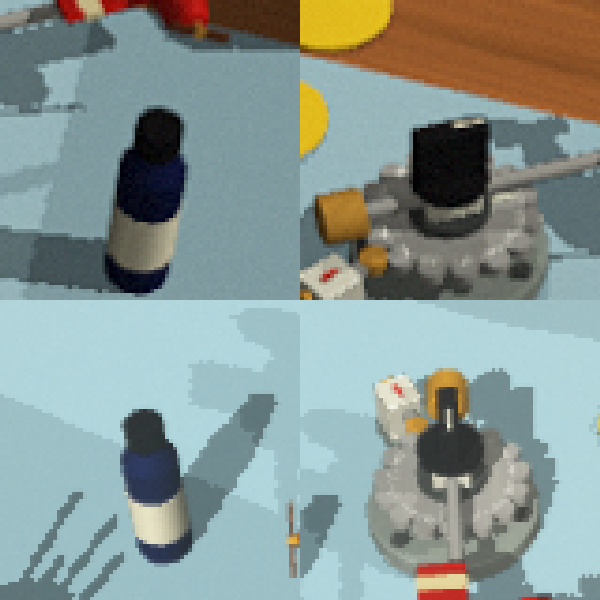

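The bottle stands upright in both views: cap top at about (400,291) scene and (237,256) side, foot at (395,335) and (242.5,292). The bar of the knob is at about (326,255) and (302,228). The coaster mask leaked in the side view, so I use the centres (227,234) and (392,205) for now.

```bash
python3 - <<'E'
from h import *
a=dict(cap=((400.1,291),(237.1,256)),foot=((394.8,335.5),(242.5,291.8)),knobtop=((326.3,254.8),(301.7,227.3)),coaster=((226.7,234),(392,205)),plane=((401,250),(303,288)))
for k,(p,q) in a.items():
    print(k,tri(ray('scene',[p]),ray('side',[q])).round(4))
z=dict(cap=.12,foot=0,knobtop=.11,coaster=.004,plane=.09)
for k,(p,q) in a.items(): print(k,onplane('scene',[p],z[k]).round(4),onplane('side',[q],z[k]).round(4))
for n,m,t in(('scene',(526,282),(173,308)),('scene',(500,360),(173,308)),):
    print(onplane(n,[m,t],.02).round(3))
E
```

```text
cap [[5.820e-01 1.580e-01 1.257e-01 4.000e-04]]
foot [[ 0.5844  0.1619 -0.0053  0.0029]]
knobtop [[ 5.270e-01 -1.510e-02  1.114e-01  5.000e-04]]
coaster [[ 4.424e-01 -3.207e-01  3.000e-03  1.000e-04]]
plane [[0.4215 0.1204 0.0845 0.0022]]
cap [[0.5766 0.1574 0.12  ]] [[0.5861 0.1543 0.12  ]]
foot [[0.5894 0.1639 0.    ]] [[0.5809 0.1632 0.    ]]
knobtop [[ 0.5255 -0.0158  0.11  ]] [[ 0.5279 -0.0158  0.11  ]]
coaster [[ 0.4434 -0.32    0.004 ]] [[ 0.4419 -0.3196  0.004 ]]
plane [[0.4284 0.1225 0.09  ]] [[0.4185 0.1226 0.09  ]]
[[ 0.346  0.404  0.02 ]
 [ 0.716 -0.292  0.02 ]]
[[ 0.587  0.375  0.02 ]
 [ 0.716 -0.292  0.02 ]]
```

```bash
cat > go.py <<'E'
import sys
from h import *
# go.py x y z yaw : shifts in units, along the tool axes as they stand (before turning) and after turning
s=robot.state(); p=np.array(s['position']); R=Ro.from_euler('xyz',s['eef_rot'],degrees=True)
x,y,z,yaw=map(float,sys.argv[1:5]); d=np.array([x,y,z])-p
def dn(a): return a
print('t',round(s['time'],2),'p',p.round(4),'rpy',np.round(s['eef_rot'],2),'w',round(s['gripper_width'],3),'F',np.round(s['force'],1),'gf',s['gripper_force'],'q6',round(s['q'][5],1))
dy=(yaw-s['eef_rot'][2]+180)%360-180
print('units now',(R.inv().apply(d)/.04).round(3),'after turn',((Ro.from_euler('z',dy,degrees=True)*R).inv().apply(d)/.04).round(3),'turn units',round(-np.radians(dy)/.08,2))
E
python3 -m crank '1 -.6 .43 0 0;1 -.6 .43 0 0;1 -.6 .43 0 0;1 -.6 .43 0 0;1 -.6 .43 0 0;1 -.6 .43 0 0;1 -.6 .43 0 0;1 -.6 .43 0 0;1 -.6 .43 0 0;1 -.6 .43 0 0;1 -.6 .43 0 0;1 -.6 .43 0 0;1 -.6 .43 0 0;1 -.6 .43 0 0;1 -.6 .43 0 0;1 0 0 0 0;1 0 0 0 0;1 0 0 0 0'
python3 - <<'E'
from h import *
T=T_wc(); np.save('Tc.npy',T); snap('wrist','w1')
E
python3 go.py .583 .160 .227 -18
```

```text
time: 1.9
position: [0.4463, -0.3225, 0.2264]
eef_rot: [180.0, -0.0, -166.6]
force: [0.2, 0.0, 0.7]
gripper_width: 0.998
gripper_force: 0.0
t 1.95 p [ 0.4462 -0.3227  0.2264] rpy [ 1.7999e+02 -2.0000e-02 -1.6664e+02] w 1.003 F [ 0.  -0.1 -0.1] gf 0.0 q6 -61.2
units now [-6.115 10.95  -0.015] after turn [ -0.477 -12.533  -0.018] turn units -32.43
```

View pics/w1.png

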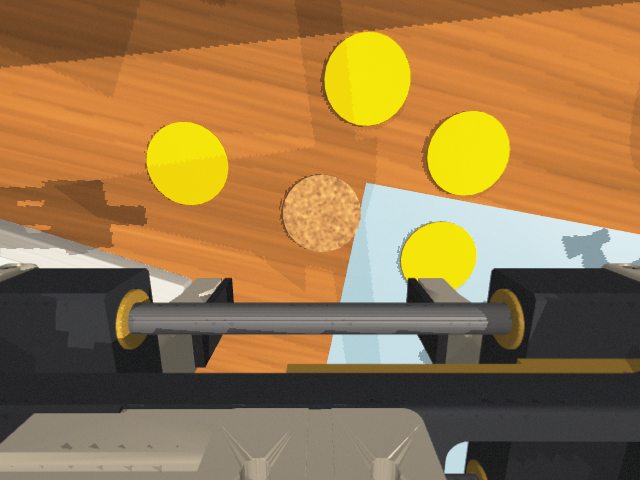

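The cork coaster is clear in the wrist view, centre about (321,213), with four yellow discs around it. Next I move over beside the bottle and turn the gripper there.

```bash
python3 -m crank '1 -.48 .69 0 0;1 -.48 .69 0 0;1 -.48 .69 0 0;1 -.48 .69 0 0;1 -.48 .69 0 0;1 -.48 .69 0 0;1 -.48 .69 0 0;1 -.48 .69 0 0;1 -.48 .69 0 0;1 -.48 .69 0 0;1 -.48 .69 0 0;1 -.48 .69 0 0;1 -.48 .69 0 0;1 -.48 .69 0 0;1 -.48 .69 0 0;1 0 0 0 -1;1 0 0 0 -1;1 0 0 0 -1;1 0 0 0 -1;1 0 0 0 -1'
python3 -m crank '1 0 0 0 -1;1 0 0 0 -1;1 0 0 0 -1;1 0 0 0 -1;1 0 0 0 -1;1 0 0 0 -1;1 0 0 0 -1;1 0 0 0 -1;1 0 0 0 -1;1 0 0 0 -1;1 0 0 0 -1;1 0 0 0 -1;1 0 0 0 -1;1 0 0 0 -1;1 0 0 0 -1;1 0 0 0 -1;1 0 0 0 -1;1 0 0 0 -1;1 0 0 0 -1;1 0 0 0 -1'
python3 -m crank '1 0 0 0 -1;1 0 0 0 -1;1 0 0 0 -1;1 0 0 0 -1;1 0 0 0 -1;1 0 0 0 -1;1 0 0 0 -1;1 0 0 0 -.4;1 0 0 0 0;1 0 0 0 0;1 0 0 0 0'
python3 - <<'E'
from h import *
# coaster from w1
im=cv2.imread('pics/w1.png'); H=cv2.cvtColor(im,cv2.COLOR_BGR2HSV); T=np.load('Tc.npy')
m=cv2.inRange(H,(8,90,130),(24,190,255)); m[:165]=0;m[262:]=0;m[:,:270]=0;m[:,372:]=0
m=cv2.morphologyEx(cv2.morphologyEx(m,cv2.MORPH_CLOSE,np.ones((5,5))),cv2.MORPH_OPEN,np.ones((9,9)))
c=max(cv2.findContours(m,0,1)[0],key=cv2.contourArea); e=cv2.fitEllipse(c); print(e, onplane('wrist',[e[0],(321,213)],.004,T))
print('tri',tri(ray('wrist',[(321,213)],T),ray('scene',[(226.7,234)])),tri(ray('wrist',[(321,213)],T),ray('side',[(392,205)])))
T=T_wc(); np.save('Tb.npy',T); snap('wrist','w2')
E
python3 go.py .583 .160 .06 -18
```

```text
time: 3.95
position: [0.6312, 0.1461, 0.2264]
eef_rot: [180.0, -0.0, -143.6]
force: [-0.4, 0.4, 0.3]
gripper_width: 1.004
gripper_force: 0.0
time: 5.95
position: [0.6312, 0.146, 0.2264]
eef_rot: [180.0, 0.0, -51.9]
force: [0.2, -0.0, 1.2]
gripper_width: 1.002
gripper_force: 0.0
time: 7.05
position: [0.6311, 0.1468, 0.2265]
eef_rot: [180.0, 0.0, -18.2]
force: [0.1, 0.7, -0.7]
gripper_width: 1.001
gripper_force: 0.0
((315.2669982910156, 209.80259704589844), (103.09637451171875, 118.42231750488281), 35.85814666748047) [[ 0.43939427 -0.32968058  0.004     ]
 [ 0.44146679 -0.32244169  0.004     ]]
tri [[ 0.44152923 -0.32194982  0.00187555  0.00096817]] [[ 0.44247661 -0.32212786  0.00157713  0.00130939]]
t 7.1 p [0.6311 0.1469 0.2266] rpy [180.     0.   -18.15] w 1.001 F [0.3 0.4 0.3] gf 0.0 q6 41.5
units now [-1.245  0.062  4.164] after turn [-1.245  0.059  4.164] turn units -0.03
```

View pics/w2.png

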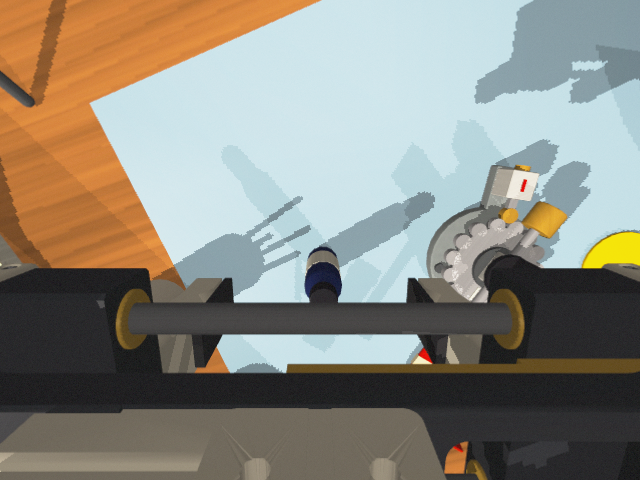

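The wrist view shows the bottle between the fingers: foot edge at about (323,247), sides at columns 306 to 341. The fingers and bar hide its cap. The knob base is to the right at about (480,265).

```bash
python3 - <<'E'
from h import *
T=np.load('Tb.npy'); p=onplane('wrist',[(323,247)],0,T)[0]; a=np.radians(-18.15)
print(p, 'centre',p[:2]-.018*np.r_[np.cos(a),np.sin(a)])
im=cv2.cvtColor(cv2.imread('pics/w2.png'),cv2.COLOR_BGR2HSV)
# blue body band lateral edges
for r in (265,270,275,280,285):
    c=np.nonzero(((im[r,285:360,2]<110)|(im[r,285:360,1]<40)))[0]+285; print(r,c.min(),c.max())
print('lateral at z=.08', onplane('wrist',[(323,285)],.08,T), onplane('wrist',[(323,285)],.06,T))
print(onplane('wrist',[(500,270)],.076,T))
E
```

```text
[0.59627289 0.15381994 0.        ] centre [0.57916849 0.15942705]
265 285 355
270 285 358
275 285 345
280 285 340
285 285 341
lateral at z=.08 [[0.5807239  0.15973173 0.08      ]] [[0.57312447 0.16199544 0.06      ]]
[[ 0.54026453 -0.00830227  0.076     ]]
```

```bash
python3 -m crank '1 -.64 .05 0 0;1 -.64 .04 0 0;1 0 0 0 0;1 0 0 .5 0;1 0 0 .5 0;1 0 0 .5 0;1 0 0 .5 0;1 0 0 .5 0;1 0 0 .5 0;1 0 0 .4 0;1 0 0 .3 0;1 0 0 .3 0;1 0 0 .14 0;1 0 0 0 0;1 0 0 0 0'
python3 -m crank '-1 0 0 0 0;-1 0 0 0 0;-1 0 0 0 0;-1 0 0 0 0;-1 0 0 0 0;-1 0 0 0 0;-1 0 0 0 0;-1 0 0 0 0;-1 0 0 0 0;-1 0 0 0 0' 20; python3 go.py .5815 .1595 .061 -18
```

```text
time: 8.6
position: [0.5817, 0.1599, 0.0614]
eef_rot: [-180.0, -0.0, -18.1]
force: [0.4, -0.1, -0.3]
gripper_width: 0.998
gripper_force: 0.0
time: 9.6
position: [0.5813, 0.1598, 0.061]
eef_rot: [-180.0, -0.0, -18.1]
force: [0.6, 0.4, -0.1]
gripper_width: 0.402
gripper_force: 20.0
t 9.6 p [0.5813 0.1598 0.061 ] rpy [-180.     -0.    -18.09] w 0.402 F [ 0.6  0.4 -0.1] gf 19.999297392787412 q6 38.0
units now [ 0.007  0.005 -0.001] after turn [ 0.007  0.005 -0.001] turn units -0.02
```

```bash
python3 -m crank '-1 0 0 -.1 0;-1 0 0 -.2 0;-1 0 0 -.35 0;-1 0 0 -.45 0;-1 0 0 -.5 0;-1 0 0 -.5 0;-1 0 0 -.5 0;-1 0 0 -.5 0;-1 0 0 -.5 0;-1 0 0 -.5 0;-1 0 0 -.45 0;-1 0 0 -.3 0;-1 0 0 -.15 0;-1 0 0 0 0' 25
python3 -m crank '-1 0 .15 0 0;-1 0 .35 0 0;-1 0 .55 0 0;-1 0 .7 0 0;-1 .03 .75 0 0;-1 .03 .75 0 0;-1 .03 .75 0 0;-1 .03 .75 0 0;-1 .03 .75 0 0;-1 .03 .75 0 0;-1 .03 .75 0 0;-1 .03 .75 0 0;-1 .03 .75 0 0;-1 .03 .75 0 0;-1 .03 .75 0 0;-1 .03 .75 0 0;-1 .03 .75 0 0;-1 0 .6 0 0;-1 0 .3 0 0;-1 0 .1 0 0'
python3 go.py .442 -.3218 .065 -18
python3 - <<'E'
from h import *
a=snap('scene','s2'); b=snap('side','d2')
cv2.imwrite('pics/hold.png',cv2.cvtColor(np.hstack([a[90:310,90:390],b[50:270,300:600]]),cv2.COLOR_RGB2BGR))
E
```

```text
time: 11.0
position: [0.5814, 0.1598, 0.2619]
eef_rot: [-179.9, -0.1, -18.1]
force: [0.6, -0.6, -2.7]
gripper_width: 0.403
gripper_force: 25.0
time: 13.0
position: [0.4392, -0.3217, 0.2607]
eef_rot: [180.0, 0.0, -18.2]
force: [-0.2, 0.5, -1.9]
gripper_width: 0.403
gripper_force: 25.0
t 13.0 p [ 0.4392 -0.3217  0.2607] rpy [ 1.800e+02  4.000e-02 -1.823e+01] w 0.403 F [-0.2  0.5 -1.9] gf 24.998126635327935 q6 87.4
units now [ 0.071 -0.02   4.892] after turn [ 0.071 -0.02   4.892] turn units -0.05
```

View pics/hold.png

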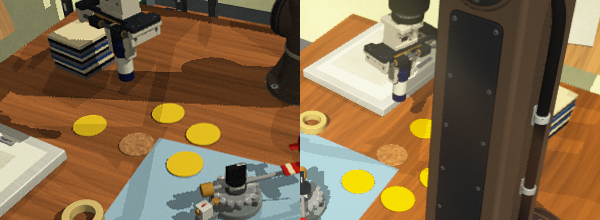

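The bottle hangs upright in the gripper, at about (125,65) in the left crop, and is over the coaster. I lower it now.

```bash
python3 -m crank '-1 .07 0 .2 0;-1 0 0 .4 0;-1 0 0 .5 0;-1 0 0 .5 0;-1 0 0 .5 0;-1 0 0 .5 0;-1 0 0 .5 0;-1 0 0 .5 0;-1 0 0 .4 0;-1 0 0 .3 0;-1 0 0 .2 0;-1 0 0 .1 0;-1 0 0 .1 0;-1 0 0 0 0;-1 0 0 0 0'
python3 -m crank '-1 0 0 .05 0;-1 0 0 .05 0;-1 0 0 .05 0;-1 0 0 0 0'
python3 -m crank '-1 0 0 .03 0;-1 0 0 0 0'
```

```text
time: 14.6
position: [0.4438, -0.3214, 0.0734]
eef_rot: [180.0, -0.0, -18.1]
force: [-0.1, -0.4, -2.1]
gripper_width: 0.4
gripper_force: 25.0
time: 15.0
position: [0.4433, -0.3212, 0.0667]
eef_rot: [-180.0, 0.0, -18.1]
force: [-0.8, -0.4, -2.3]
gripper_width: 0.403
gripper_force: 25.0
time: 15.2
position: [0.4434, -0.3213, 0.0656]
eef_rot: [-180.0, 0.0, -18.1]
force: [0.1, -0.4, -1.3]
gripper_width: 0.4
gripper_force: 25.0
```

```bash
python3 -m crank '-1 0 0 .02 0;-1 0 0 0 0'; python3 -m crank '-1 0 0 .02 0;-1 0 0 0 0'
```

```text
time: 15.4
position: [0.4435, -0.3213, 0.065]
eef_rot: [180.0, -0.0, -18.1]
force: [0.2, -0.4, -2.0]
gripper_width: 0.403
gripper_force: 25.0
time: 15.6
position: [0.4438, -0.3214, 0.0649]
eef_rot: [180.0, -0.0, -18.1]
force: [-1.3, 2.0, 4.8]
gripper_width: 0.405
gripper_force: 25.0
```

```bash
python3 -m crank '-.15 0 0 0 0;-.1 0 0 0 0;-.05 0 0 0 0;0 0 0 0 0;.2 0 0 0 0;.5 0 0 0 0;1 0 0 0 0;1 0 0 0 0;1 0 0 0 0;1 0 0 -.2 0;1 0 0 -.5 0;1 0 0 -.6 0;1 0 0 -.6 0;1 0 0 -.6 0;1 0 0 -.6 0;1 0 0 -.5 0;1 0 0 -.3 0;1 0 0 0 0'
python3 go.py .527 -.015 .227 -52
python3 - <<'E'
from h import *
a=snap('scene','s3'); b=snap('side','d3')
cv2.imwrite('pics/placed.png',cv2.cvtColor(np.hstack([cv2.resize(a[160:290,170:380],(420,260)),cv2.resize(b[150:280,250:440],(380,260))]),cv2.COLOR_RGB2BGR))
E
```

```text
time: 17.4
position: [0.4443, -0.3217, 0.2221]
eef_rot: [180.0, -0.2, -18.1]
force: [-0.4, 0.5, -0.8]
gripper_width: 1.001
gripper_force: 0.0
t 17.4 p [ 0.4443 -0.3217  0.2221] rpy [179.99  -0.2  -18.08] w 1.001 F [-0.4  0.5 -0.8] gf 0.0 q6 87.3
units now [-0.413 -7.93  -0.124] after turn [-4.767 -6.35  -0.139] turn units 7.4
```

View pics/placed.png

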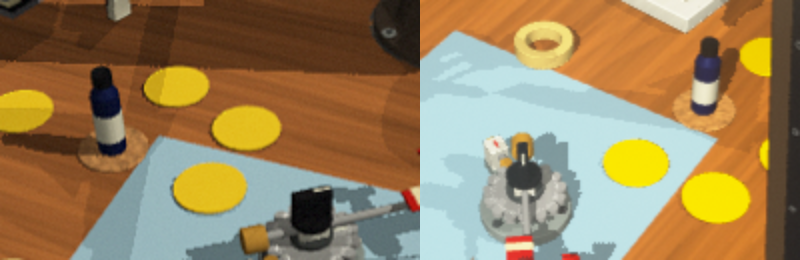

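The bottle stands upright near the middle of the cork coaster in both crops, at about (108,120) and (705,80). Now the knob.

```bash
python3 -m crank '1 -.07 -.68 0 0;1 -.07 -.69 0 0;1 -.07 -.68 0 0;1 -.07 -.69 0 0;1 -.07 -.68 0 0;1 -.07 -.69 0 0;1 -.07 -.68 0 0;1 -.07 -.69 0 0;1 -.07 -.68 0 0;1 -.07 -.69 0 0;1 -.07 -.68 0 0;1 -.07 -.69 0 0;1 0 0 0 .92;1 0 0 0 .93;1 0 0 0 .92;1 0 0 0 .93;1 0 0 0 .92;1 0 0 0 .93;1 0 0 0 .92;1 0 0 0 .93'
python3 -m crank '1 0 0 0 0;1 0 0 0 0;1 0 0 0 0'
python3 - <<'E'
from h import *
T=T_wc(); np.save('Tk.npy',T); snap('wrist','w3')
E
python3 go.py .527 -.015 .081 -52
```

```text
time: 19.5
position: [0.5129, 0.0015, 0.2185]
eef_rot: [179.9, 0.1, -52.2]
force: [0.6, -0.6, -0.1]
gripper_width: 1.003
gripper_force: 0.0
time: 19.8
position: [0.5134, 0.0016, 0.2196]
eef_rot: [179.9, 0.0, -51.9]
force: [0.0, -0.3, 1.3]
gripper_width: 0.999
gripper_force: 0.0
t 19.85 p [0.5135 0.0016 0.2198] rpy [ 1.7997e+02  1.0000e-02 -5.1940e+01] w 0.999 F [-0.5  0.4  0.2] gf 0.0 q6 15.9
units now [ 0.536 -0.011  3.47 ] after turn [ 0.536 -0.012  3.47 ] turn units 0.01
```

View pics/w3.png

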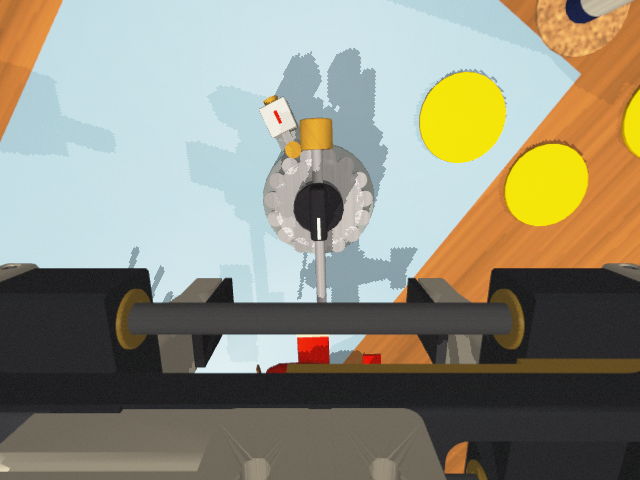

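The wrist view shows the bar at columns 309 to 328, rows 184 to 240, with the skirt centre near (318,207). The boom runs from about (317,165) to (322,290), so the gripper is within a couple of degrees of square to the bar.

```bash
python3 - <<'E'
from h import *
T=np.load('Tk.npy'); im=cv2.imread('pics/w3.png'); g=im.max(2)
m=(g<48).astype(np.uint8); m[:150]=0;m[255:]=0;m[:,:275]=0;m[:,365:]=0
for r in range(178,246,5):
    c=np.nonzero(m[r])[0]; print(r,(c.min(),c.max(),len(c)) if len(c) else '',end=' | ')
print()
for r in (250,265,280,292):
    row=im[r,300:345].astype(int); print(r,row.max(1).tolist())
top=[(318,187),(319,239),(318,212)]
print('bar top ends',onplane('wrist',top,.11,T))
P=onplane('wrist',[(316.5,160),(321.5,290)],.058,T); d=P[1]-P[0]; print(P,np.degrees(np.arctan2(d[1],d[0])))
print('skirt',onplane('wrist',[(318,207)],.076,T))
for n,q in(('scene',(326.3,254.8)),('side',(301.7,227.3))): print(tri(ray('wrist',[(318.5,213)],T),ray(n,[q])))
E
```

```text
178  | 183 (np.int64(316), np.int64(323), 6) | 188 (np.int64(303), np.int64(333), 31) | 193 (np.int64(298), np.int64(338), 29) | 198 (np.int64(296), np.int64(340), 36) | 203 (np.int64(295), np.int64(342), 38) | 208 (np.int64(295), np.int64(340), 32) | 213 (np.int64(295), np.int64(334), 28) | 218 (np.int64(297), np.int64(340), 32) | 223 (np.int64(301), np.int64(337), 25) | 228 (np.int64(308), np.int64(330), 12) | 233 (np.int64(312), np.int64(326), 8) | 238 (np.int64(312), np.int64(326), 5) | 243  | 
250 [182, 178, 182, 186, 186, 188, 182, 179, 180, 177, 180, 181, 197, 201, 198, 153, 171, 186, 198, 199, 196, 196, 189, 165, 134, 118, 129, 122, 126, 123, 126, 124, 161, 196, 200, 199, 197, 200, 199, 201, 203, 205, 182, 171, 169]
265 [236, 235, 183, 170, 168, 169, 233, 235, 177, 170, 169, 168, 169, 168, 169, 136, 161, 176, 192, 205, 199, 194, 196, 177, 152, 138, 167, 169, 171, 170, 171, 171, 170, 169, 168, 170, 169, 169, 169, 170, 171, 170, 169, 171, 169]
280 [182, 170, 169, 168, 234, 233, 174, 166, 170, 168, 171, 170, 168, 169, 166, 169, 159, 170, 186, 201, 204, 195, 194, 187, 164, 130, 167, 168, 172, 170, 172, 167, 168, 168, 169, 171, 172, 170, 170, 169, 169, 167, 169, 169, 168]
292 [168, 177, 235, 237, 236, 237, 236, 236, 236, 236, 236, 237, 236, 236, 236, 236, 174, 159, 177, 194, 209, 199, 192, 192, 176, 141, 212, 235, 237, 235, 236, 183, 171, 170, 170, 168, 167, 169, 170, 167, 169, 168, 167, 167, 170]
bar top ends [[ 5.42741683e-01 -3.31815558e-02  1.10000000e-01]
 [ 5.15969910e-01 -2.52056135e-04  1.10000000e-01]
 [ 5.30443024e-01 -1.74386161e-02  1.10000000e-01]]
[[ 0.55638108 -0.04813337  0.058     ]
 [ 0.47291024  0.05062737  0.058     ]] 130.20390713974643
skirt [[ 0.52993832 -0.01662974  0.076     ]]
[[ 0.5291158  -0.01604737  0.11264897  0.00306339]]
[[ 0.52922657 -0.01700444  0.10827491  0.00057954]]
```

```bash
python3 -m crank '1 0 0 0 -.43;1 .3 0 0 0;1 .3 0 0 0;1 0 0 0 0;1 0 0 .4 0;1 0 0 .5 0;1 0 0 .5 0;1 0 0 .5 0;1 0 0 .4 0;1 0 0 .3 0;1 0 0 .3 0;1 0 0 0 0;1 0 0 0 0'
python3 go.py .529 -.0165 .081 -50
```

```text
time: 21.15
position: [0.5293, -0.0168, 0.1043]
eef_rot: [180.0, -0.0, -50.0]
force: [1.0, -0.1, -0.1]
gripper_width: 0.997
gripper_force: 0.0
t 21.15 p [ 0.5293 -0.0168  0.1043] rpy [ 1.7999e+02 -1.0000e-02 -5.0040e+01] w 0.997 F [ 1.  -0.1 -0.1] gf 0.0 q6 20.5
units now [-0.01   0.001  0.583] after turn [-0.01   0.001  0.583] turn units -0.01
```

```bash
python3 -m crank '1 0 0 .2 0;1 0 0 .2 0;1 0 0 .16 0;1 0 0 0 0;-1 0 0 0 0;-1 0 0 0 0;-1 0 0 0 0;-1 0 0 0 0;-1 0 0 0 0;-1 0 0 0 0;-1 0 0 0 0;-1 0 0 0 0;-1 0 0 0 0;-1 0 0 0 0;-1 0 0 0 0;-1 0 0 0 0' 10
python3 -c "
from h import *
s=robot.state(); print(s['force'],s['ft_torque'],s['gripper_width']*88)"
```

```text
time: 22.75
position: [0.5293, -0.0165, 0.0818]
eef_rot: [-180.0, -0.0, -50.0]
force: [1.3, 1.6, -1.4]
gripper_width: 0.163
gripper_force: 10.0
[ 1.33238024  1.55985136 -1.37612659] [ 0.38225687 -0.18538958 -0.02091173] 14.311840709338835
```

```bash
cat > f.py <<'E'
from h import *
s=robot.state(); print('t',round(s['time'],2),'p',np.round(s['position'],4),'rpy',np.round(s['eef_rot'],2),'F',np.round(s['force'],1),'M',np.round(s['ft_torque'],3),'w',round(s['gripper_width']*88,2),'gf',round(s['gripper_force'],1))
E
python3 -m crank '-1 0 0 0 0;-1 0 0 0 0;-1 0 0 0 0' 60; python3 f.py
python3 -m crank '-1 0 0 0 .2;-1 0 0 0 .4;-1 0 0 0 .4;-1 0 0 0 .4;-1 0 0 0 .4;-1 0 0 0 .4;-1 0 0 0 .4;-1 0 0 0 0'; python3 f.py
python3 -m crank '-1 0 0 0 .4;-1 0 0 0 .4;-1 0 0 0 .4;-1 0 0 0 .4;-1 0 0 0 .4;-1 0 0 0 .4;-1 0 0 0 .24;-1 0 0 0 0;-1 0 0 0 0';python3 f.py
```

```text
time: 23.05
position: [0.5292, -0.0166, 0.0818]
eef_rot: [-180.0, -0.0, -50.0]
force: [2.4, 0.7, -1.9]
gripper_width: 0.154
gripper_force: 60.0
t 23.05 p [ 0.5292 -0.0166  0.0818] rpy [-179.98   -0.    -50.04] F [ 2.4  0.7 -1.9] M [ 0.587 -0.329  0.001] w 13.6 gf 60.0
time: 23.85
position: [0.5289, -0.0167, 0.0818]
eef_rot: [180.0, 0.0, -62.0]
force: [0.6, 0.5, -0.6]
gripper_width: 0.155
gripper_force: 60.0
t 23.85 p [ 0.5289 -0.0167  0.0818] rpy [179.99   0.   -62.03] F [ 0.6  0.5 -0.6] M [ 0.357 -0.125 -0.144] w 13.65 gf 60.0
time: 24.75
position: [0.5287, -0.0169, 0.0817]
eef_rot: [180.0, 0.0, -74.0]
force: [-1.6, 1.4, 2.0]
gripper_width: 0.155
gripper_force: 60.0
t 24.75 p [ 0.5287 -0.0169  0.0817] rpy [179.96   0.   -74.02] F [-1.6  1.4  2. ] M [ 0.249  0.753 -0.024] w 13.68 gf 60.0
```

```bash
python3 -m crank '-1 0 0 0 .4;-1 0 0 0 .4;-1 0 0 0 .4;-1 0 0 0 .4;-1 0 0 0 .4;-1 0 0 0 .4;-1 0 0 0 .4;-1 0 0 0 .4;-1 0 0 0 .4;-1 0 0 0 .4;-1 0 0 0 .4;-1 0 0 0 .4;-1 0 0 0 .4;-1 0 0 0 0';python3 f.py
python3 -m crank '-1 0 0 0 .4;-1 0 0 0 .4;-1 0 0 0 .4;-1 0 0 0 .4;-1 0 0 0 0';python3 f.py
python3 -m crank '-1 0 0 0 .4;-1 0 0 0 .4;-1 0 0 0 .4;-1 0 0 0 .4;-1 0 0 0 .4;-1 0 0 0 .4;-1 0 0 0 .4;-1 0 0 0 0;-1 0 0 0 0';python3 f.py
```

```text
time: 26.15
position: [0.528, -0.0169, 0.0817]
eef_rot: [179.9, -0.0, -97.9]
force: [-4.6, 1.1, 4.6]
gripper_width: 0.158
gripper_force: 60.0
t 26.15 p [ 0.528  -0.0169  0.0817] rpy [ 1.7991e+02 -3.0000e-02 -9.7930e+01] F [-4.6  1.1  4.6] M [ 0.631  1.684 -0.073] w 13.87 gf 60.0
time: 26.65
position: [0.5278, -0.0169, 0.0817]
eef_rot: [179.9, -0.0, -105.2]
force: [-6.2, 1.7, 5.0]
gripper_width: 0.161
gripper_force: 60.0
t 26.65 p [ 0.5278 -0.0169  0.0817] rpy [ 1.7989e+02 -5.0000e-02 -1.0525e+02] F [-6.2  1.7  5. ] M [ 0.817  1.907 -0.007] w 14.18 gf 60.0
time: 27.55
position: [0.5275, -0.0167, 0.0817]
eef_rot: [179.9, -0.1, -118.1]
force: [-7.6, 3.2, 6.2]
gripper_width: 0.155
gripper_force: 60.0
t 27.55 p [ 0.5275 -0.0167  0.0817] rpy [ 1.7988e+02 -6.0000e-02 -1.1806e+02] F [-7.6  3.2  6.2] M [ 1.297  2.476 -0.359] w 13.67 gf 60.0
```

```bash
python3 -m crank '-1 0 .04 0 .2;-1 0 0 0 .2;-1 0 0 0 .2;-1 0 0 0 0;-1 0 0 0 0';python3 f.py
python3 - <<'E'
from h import *
T=T_wc(); np.save('Te.npy',T); snap('wrist','w4'); a=snap('scene','s4')
im=cv2.imread('pics/w4.png'); cv2.imwrite('pics/end.png',np.hstack([im[0:400,120:520],cv2.cvtColor(cv2.resize(a[130:390,180:440],(400,400)),cv2.COLOR_RGB2BGR)]))
E
```

```text
time: 28.05
position: [0.5274, -0.0166, 0.0817]
eef_rot: [180.0, -0.1, -120.8]
force: [-0.9, -6.3, 1.4]
gripper_width: 0.157
gripper_force: 60.0
t 28.05 p [ 0.5274 -0.0166  0.0817] rpy [ 1.7999e+02 -6.0000e-02 -1.2084e+02] F [-0.9 -6.3  1.4] M [-1.862  0.255 -0.135] w 13.82 gf 60.0
```

View pics/end.png

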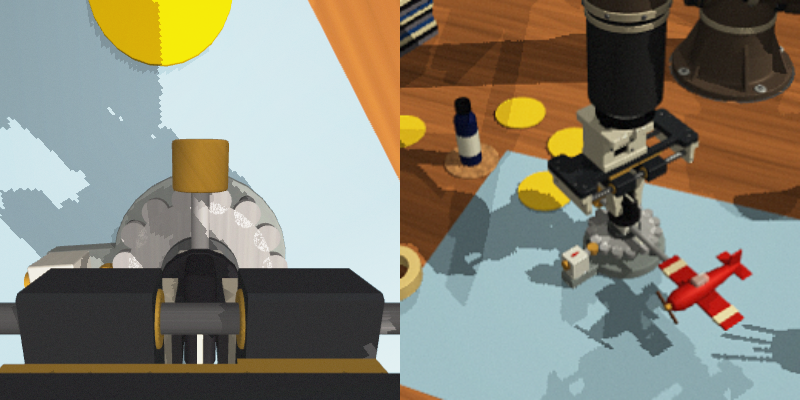

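The aeroplane is swung round by the knob, the boom lies square in the gripper, and the bottle still stands on the coaster. About 1.2° remain.

```bash
python3 -m crank '-1 0 0 0 .1;-1 0 0 0 .06;-1 0 0 0 0;-1 0 0 0 0';python3 f.py; python3 -m crank '-1 0 0 0 .06;-1 0 0 0 .03;-1 0 0 0 0;-1 0 0 0 0';python3 f.py
```

```text
time: 28.55
position: [0.5274, -0.0166, 0.0818]
eef_rot: [180.0, -0.1, -121.6]
force: [-1.5, -5.8, 1.5]
gripper_width: 0.155
gripper_force: 60.0
t 28.55 p [ 0.5274 -0.0166  0.0818] rpy [ 1.7999e+02 -5.0000e-02 -1.2157e+02] F [-1.5 -5.8  1.5] M [-1.787  0.258 -0.043] w 13.66 gf 60.0
time: 28.95
position: [0.5274, -0.0166, 0.0817]
eef_rot: [180.0, -0.1, -122.0]
force: [-1.5, -4.7, 1.0]
gripper_width: 0.156
gripper_force: 60.0
t 28.95 p [ 0.5274 -0.0166  0.0817] rpy [ 1.7999e+02 -6.0000e-02 -1.2198e+02] F [-1.5 -4.7  1. ] M [-1.734  0.242  0.038] w 13.72 gf 60.0
```

```bash
python3 -c "
from bench import robot
print(robot.close_job())"
```

```text
the job is handed in; nothing more can be done
None
```

The ink bottle stands upright and released on the cork coaster, the knob is turned 71.9° by tool angle to the third click (72°) and still gripped there, and the job was handed in at about 29 s; no verdict came back.

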